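# Dock the handheld tester and click its selector to the ninth stop

### The job

Lay the handheld tester gently in its bench cradle, fully home, with its selector end at the cradle's blue end, and let go of it. Then, with the tester in the cradle, turn its selector clockwise, click by click, to the ninth click-stop after the red mark and leave it resting in that stop. Leave the other things on the bench where they are.

Things in the scene. Friction and masses are not known exactly. Their poses are not given: they have to be found in the camera images.
- tester_center (a point): Centre of the handheld tester (half-way up): a loose black box, 170 mm long (its x), 62 mm wide (y), 34 mm high (z), about 0.4 kg, lying on its back, its face (z) up. A pale display lies at its +x end; the selector is near its -x end. Take it across its 62 mm width near its middle; the selector's top stands 45 mm above this point.
- selector_grip (a point): On the selector's upright axis, 46 mm from the tester's centre towards its -x end: half-way up the grip bar, black, 46 mm long, 14 mm thick, 24 mm high, which stands on a disc 49 mm in diameter on the tester's face (disc top 12 mm below this point). The x axis here lies along the bar to its end with the white line, the pointer, and turns with the selector.
- selector (a joint): Selector angle in rad, growing clockwise seen from above; 0: pointer at the red mark, 135 degrees counter-clockwise from the tester's +x. Click-stops every 0.3927 (22.5 degrees), each with a white mark; end stop at 4.712 (twelfth); the ninth is at 3.534. It starts in the second to fourth stop. About 0.07 N m carries it over a click; let go between stops, it springs into the nearest.
- cradle_floor (a point): Centre of the floor of the cradle, 6 mm above the bench; the tester lies on it. The cradle is fixed, x along its length: one blue wall across its -x end, grey walls at its corners, 22 mm above the floor with tops flared out. The tester has 3 mm to spare on every side. Both long sides are open over the middle 108 mm, for the fingers. The tester's x must point as the cradle's x does.
- solder_reel: Bystander: blue reel of solder standing on its flange, 60 mm in diameter, 36 mm high; origin in its underside.
- screwdriver: Bystander: blue screwdriver, 190 mm long, lying on the bench.
- circuit_board: Bystander: green circuit board 100 mm by 140 mm, about 9 mm high; origin in its underside.
- pliers: Bystander: pliers with orange grips, 145 mm long, lying on the bench.
- flux_jar: Bystander: jar 54 mm in diameter, 60 mm high; origin in its underside.
- wool_tin: Bystander: small brass bowl, 68 mm in diameter, 30 mm high; origin in its underside.
- tester: The same handheld tester; origin in the middle of its underside, axes as at its centre.
- cradle: The same cradle; origin in the middle of its underside, 6 mm below its floor.
Things that resemble listed ones, but are neither listed nor needed, are in the scene too. Of the things shaped like the cradle, the aluminium one is meant. Leave any orange look-alike of the tester alone.

How it is judged (in metres and radians):
On the way, in this order (a step that is already met when the one before it is completed fails the run):
1. the tester lies fully home in the cradle, selector end at the blue end, let go, its selector not yet past the sixth click (horizontal distance between tester_center and cradle_floor below 0.006 m and z of tester_center in the frame of cradle_floor between 0.014 and 0.0195 m and x of selector_grip in the frame of cradle_floor below -0.03 m and angle between tester_center's own z axis and vertical below 0.06 rad and contact force between the fingers and tester below 0.1 N and value of joint selector below 2.51327 rad), for 0.2 s.
2. the selector is in the ninth click-stop, the tester still home in the cradle (horizontal distance between tester_center and cradle_floor below 0.006 m and z of tester_center in the frame of cradle_floor between 0.014 and 0.0195 m and x of selector_grip in the frame of cradle_floor below -0.03 m and angle between tester_center's own z axis and vertical below 0.06 rad and value of joint selector between 3.43429 and 3.63429 rad), for 0.2 s.
At the end, for the whole second after the job is handed in: The tester is at rest in the cradle: its centre within 6 mm of the cradle's centre seen from above, lying on the floor (centre 14 to 19.5 mm above it), level within 0.06 rad, selector end at the blue end; the selector rests within 0.1 rad of its ninth click-stop (3.534 rad) (all of step 2 and linear speed of tester below 0.02 m/s); the robot touches nothing.
It fails at once if the tester is dropped or rammed into the cradle or onto the bench (over 80 N against the cradle or falling faster than 1.2 m/s) (contact force between tester and cradle above 80 N or linear speed of tester above 1.2 m/s).
It fails at once if a bystander is moved more than 25 mm (distance of any of solder_reel, screwdriver, circuit_board, pliers, flux_jar, wool_tin from where it was at the start of the episode above 0.025 m).
It also fails if it takes over 67 s, if anything falls off the work surface, if the arm or the gripper's body presses on something with over 40 N, if the wrist force passes 120 N, or if a joint passes its speed limit or range.

### The arm

A 6-joint arm with a two-finger parallel gripper is mounted at the origin on the work surface. World frame = base frame: x ahead of the robot, y to its left, z up, the work surface at z = 0. Lengths are in mm, angles in rad, forces in N, time in s.
With the tool pointing down it reaches from about 350 to 775 mm from the base axis. Payload 7.3 kg.
Tool frame: the origin (TCP) lies between the finger pads; the fingertips stand 14 mm ahead of it and the grasp point (between the pads) lies 5 mm behind it; z points along the fingers, y is the line along which they close (so a half turn about z gives the same grasp; the last joint's range is limited). The gripper opens to 92 mm and grips with 3 to 60 N. Pads are 19 mm wide; open, the fingers measure 130 mm over their backs; the gripper's body (75 mm by 190 mm) begins 47 mm behind the grasp point.
Start: joints at [-1.336, 0.342, 1.524, -0, 1.275, -0.146], TCP at [195.147, -487.405, 214.341] pointing down, gripper open.
Joint ranges: [-2.53, 2.53], [-0.77, 2.02], [0.04, 2.7], [-1, 4.14], [0.28, 2.66], [-3.11, 3.11]. Speed limits (rad/s): [2.57, 2.57, 3.14, 3.14, 3.14, 3.14].

### API

Orientations are given as [roll, pitch, yaw] about the fixed x, y, z axes, in that order (R = Rz(yaw) Ry(pitch) Rx(roll)).
In Python, from plant import get_obs, cams, close_job gives the robot as it stands. The module is installed in compiled form; this text tells all that it offers.
- The arm moves only by the shell command python3 -m creep 'ROWS'. ROWS is JSON, a list of rows, each an object of numbers: "hand": the opening, from 0 (shut) to 1 (fully open); "tx", "ty", "tz": the shift along the tool's x, y, z in m; "spin": the turn about the tool's z in degrees. In form: [{"hand": .., "tx": .., "ty": .., "tz": .., "spin": ..}, ...]. A call has 1 to 5 rows; each row shifts and turns the commanded pose from where the row before left it, along the tool's axes as they then stand; what a row does not reach is not made up. A row lasts 1/8 s, in which the tool goes at most 62.5 mm and 10.7 degrees, less where a joint would pass 70% of its speed; a pose out of reach is approached as far as the arm can. A call is refused whole if a number of a shift passes 0.0625 or a number of a turn 10.7, either way. A call with a gripper value outside its range is refused whole. The fingers move at their own pace and stop on an object; the grip force is fixed at half the most. Time passes only in rows, so rows that do not move let the fingers close. It gives the time, the measured TCP pose, the force, the opening and the grip force at its end, in the units of the state.
- get_obs(): the state, without advancing time (a new reading comes with each control period).
- cams.capture(name): name is "side" or "top" or "wrist"; returns a dict with "color" (400x640x3 uint8, red, green, blue), "K" (3x3 intrinsics, pixels), "k1" (the pictures are not rectified: a ray, as slopes to the right and down, at radius r is drawn at 1 + k1 r^2 times it, then the intrinsics apply), "R" (3x3) and "t" (3): a world point X has camera coordinates R X + t. Camera axes: x right, y down, z forward; pixel columns grow to the right and rows downward; lengths in mm; the calibration is good to about 2 mm. A picture is of the moment at which its call begins. There is no depth.
- close_job(): hands the job in; it is judged then, once.
The state is a dict: "time": time; "joint_positions": joint angles; "dq": joint speeds; "tau": joint torques, N m; "tool_pos": TCP position; "tcp_rot": TCP orientation; "contact_force": force on the tool from outside, world axes, zero at the start; "moment": the same for the moment, N m; "grip_width": finger opening in mm; "finger_force": force on a finger pad.
Only numpy, scipy, OpenCV 4.12 (cv2) and the standard library are available. Lean on these libraries where they do the work, as an engineer would, in place of code of your own. Each camera call takes 0.05 s, during which the arm holds its last target. There are 200 camera calls.

## Working session

There is one attempt and no reset: what is moved stays moved. The work goes in short steps, Python scripts to look and compute and a shell command to move; the robot and the scene stay as the last step left them, time stands still between calls to the robot, and variables do not carry over. Pictures are saved under pics/ and viewed, at most 10 in all, crops included, and the job is handed in when it is done.

```bash
mkdir -p pics; cat > h.py <<'E'
import numpy as np, cv2
from plant import get_obs, cams
def shot(n,f=None):
    c=cams.capture(n)
    if f: cv2.imwrite('pics/'+f,c['color'][:,:,::-1])
    return c
def ray(c,px,z):
    K=c['K'];d=np.array([(px[0]-K[0,2])/K[0,0],(px[1]-K[1,2])/K[1,1]]);u=d.copy()
    for _ in range(20): u=d/(1+c['k1']*(u@u))
    R=np.array(c['R']);t=np.array(c['t']);o=-R.T@t;v=R.T@np.array([u[0],u[1],1])
    return o+v*(z-o[2])/v[2]
E
python3 - <<'E'
from h import *
a=shot('top','top1.png');b=shot('side','side1.png')
print(a['K'],a['k1'],a['R'],a['t'])
print(get_obs())
E
```

```text
[[484.25608111   0.         324.99265637]
 [  0.         484.25608111 194.46458687]
 [  0.           0.           1.        ]] -0.08134046293228875 [[-9.11041695e-03 -9.99956127e-01 -2.17824759e-03]
 [-9.82380790e-01  9.35689192e-03 -1.86655920e-01]
 [ 1.86668113e-01  4.39355326e-04 -9.82422935e-01]] [  11.9202504  506.3905757 1388.5004333]
{'time': 0.1, 'joint_positions': array([-1.33600951e+00,  3.42653227e-01,  1.52490332e+00, -1.28093330e-05,
        1.27541922e+00, -1.45998345e-01]), 'dq': array([-0.00075344, -0.00201801, -0.00214198, -0.00108002,  0.00061927,
       -0.00086893]), 'tau': array([ 1.45248472e-03, -4.32003951e+01, -2.44694513e+01,  7.19036884e-02,
        5.26618038e-02, -6.25449115e-05]), 'tool_pos': array([ 195.04465336, -487.01669342,  213.72072821]), 'tcp_rot': array([-3.14022247e+00, -1.89096700e-04,  3.80788772e-01]), 'contact_force': array([ 0.24776362, -0.14635552, -0.36788408]), 'moment': array([0.0440174 , 0.05807151, 0.06492258]), 'finger_force': 0.0, 'grip_width': 92.06318806027558}
```

View pics/top1.png

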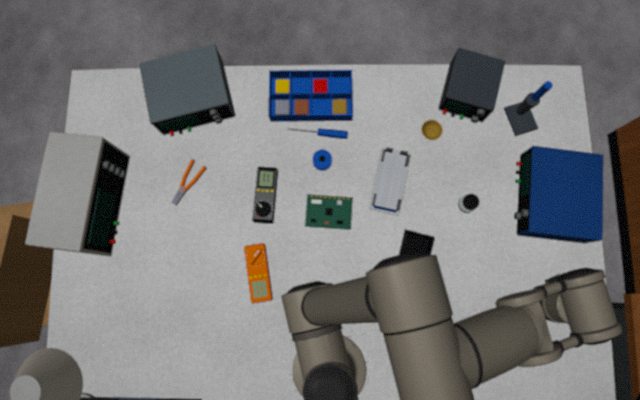

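View pics/side1.png

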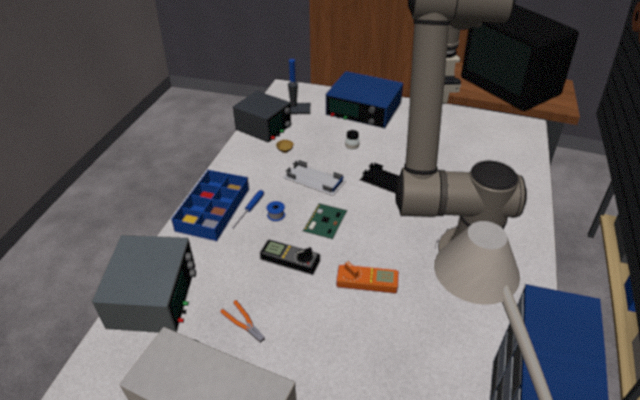

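The black tester is at about (264,195) in the top view, with its display up and the selector at (263,209). The aluminium cradle is at about (391,180), and a dark look-alike is at (417,243). Next I'll zoom in and measure both.

```bash
python3 - <<'E'
from h import *
a=shot('top');im=a['color'][:,:,::-1].copy()
cv2.imwrite('pics/z1.png',cv2.resize(im[130:250,240:440],None,fx=4,fy=4,interpolation=cv2.INTER_CUBIC))
g=im.max(2)
m=((g<90)).astype(np.uint8); m[:,:245]=0;m[:,285:]=0;m[:155]=0;m[235:]=0
m=cv2.morphologyEx(m,cv2.MORPH_CLOSE,np.ones((9,9)))
c=max(cv2.findContours(m,0,2)[0],key=cv2.contourArea);r=cv2.minAreaRect(c);print(r)
P=np.array([ray(a,p,34) for p in cv2.boxPoints(r)]);print(P.round(),P.mean(0),[np.linalg.norm(P[i]-P[i-1]) for i in range(4)])
h=cv2.cvtColor(im,cv2.COLOR_BGR2HSV)
for n,p in dict(refdisp=(265,178),sel=(263,209),crtop=(395,152),crbot=(386,210),ctr=(391,180)).items(): print(n,ray(a,p,34 if n[0] in'rs' else 15).round(),im[p[1],p[0]],h[p[1],p[0]])
E
```

```text
((265.2569274902344, 194.86651611328125), (19.905492782592773, 55.419803619384766), 5.572198390960693)
[[429. 223.  34.]
 [598. 210.  34.]
 [591. 149.  34.]
 [423. 164.  34.]] [510.46427387 186.34214914  34.        ] [np.float64(59.379633805615754), np.float64(169.0042699978771), np.float64(60.67206498894979), np.float64(168.68766951985165)]
refdisp [561. 188.  34.] [100 125 110] [ 48  51 125]
sel [467. 193.  34.] [31 22 31] [150  74  31]
crtop [ 644. -210.   15.] [166 157 155] [115  17 166]
crbot [ 463. -177.   15.] [121 105  94] [108  57 121]
ctr [ 556. -195.   15.] [163 158 156] [111  11 163]
```

View pics/z1.png

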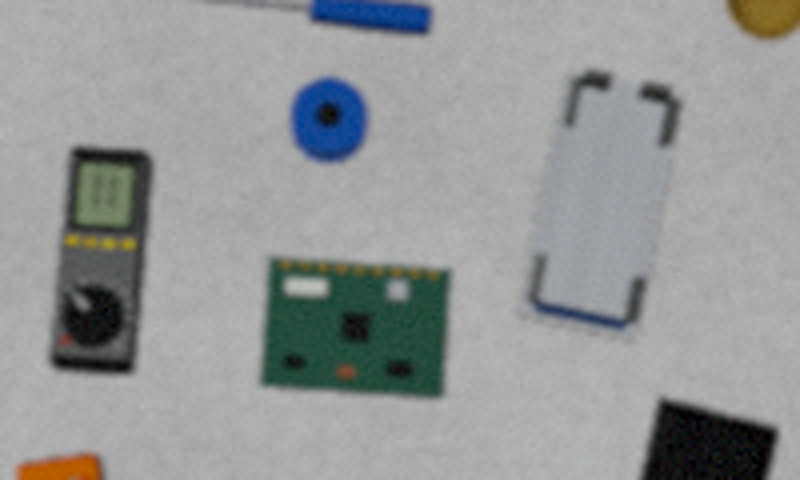

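Blue wall is at the cradle's near end (crop about 580,315) and the selector is at the tester's near end, so both x axes point away from the robot. Tester: centre about (510,187), yaw about -4.4°. Cradle: yaw about -10°. I'll go above the tester and look from there.

```bash
python3 -m creep '[{"hand":1,"spin":8.8},{"hand":1,"spin":8.8},{"hand":1,"spin":8.7},{"hand":1,"tx":0.020,"ty":-0.0535},{"hand":1,"tx":0.020,"ty":-0.0535}]'
python3 -m creep '[{"hand":1,"tx":0.020,"ty":-0.0535},{"hand":1,"tx":0.020,"ty":-0.0535},{"hand":1,"tx":0.020,"ty":-0.0535},{"hand":1,"tx":0.020,"ty":-0.0535},{"hand":1,"tx":0.020,"ty":-0.0535}]'
python3 -m creep '[{"hand":1,"tx":0.020,"ty":-0.0535},{"hand":1,"tx":0.020,"ty":-0.0535},{"hand":1,"tx":0.020,"ty":-0.0535},{"hand":1,"tx":0.020,"ty":-0.0535},{"hand":1,"tx":0.020,"ty":-0.0535}]'
python3 -m creep '[{"hand":1,"tx":0.020,"ty":-0.0535},{"hand":1}]'
cat >> h.py <<'E'
def delta(x,y,z=None,yawdeg=None):
    o=get_obs();p=o['tool_pos'];w=o['tcp_rot'][2];d=np.array([x-p[0],y-p[1]])
    c,s=np.cos(w),np.sin(w)
    print('tcp',p.round(1),'yaw',np.degrees(w).round(2),'rp',o['tcp_rot'][:2].round(4))
    print('tx %.1f ty %.1f mm'%(d@[c,s],d@[s,-c]),'tz',None if z is None else round(p[2]-z,1),'spin',None if yawdeg is None else round(np.degrees(w)-yawdeg,2))
E
python3 - <<'E'
from h import *
delta(510,187); c=shot('wrist','w1.png'); shot('top','top2.png')
E
```

```text
tcp [ 195.1 -487.1  213.8] yaw 21.82 rp [-3.1405e+00 -2.0000e-04]
tx 542.9 ty -508.8 mm tz None spin Noneinvalid input at $[0]: expected keys hand, tx, ty, tz, spin
invalid input at $[0]: expected keys hand, tx, ty, tz, spin
invalid input at $[0]: expected keys hand, tx, ty, tz, spin
invalid input at $[0]: expected keys hand, tx, ty, tz, spin
```

View pics/w1.png

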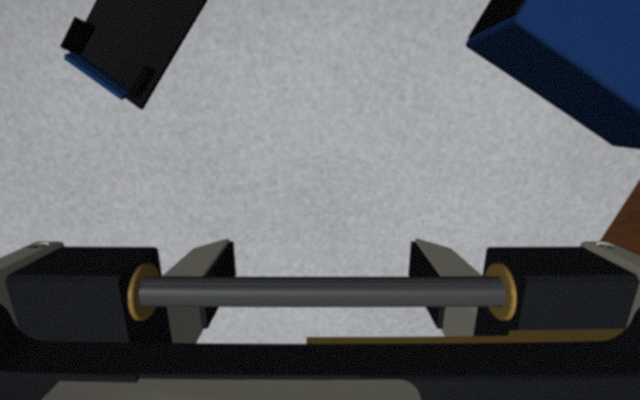

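The rows were refused because every key has to be present, so the arm is still at its start. The wrist view shows the black decoy cradle at upper left and the fingers at the bottom.

```bash
python3 -m creep '[{"hand":1,"tx":0,"ty":0,"tz":0,"spin":8.8},{"hand":1,"tx":0,"ty":0,"tz":0,"spin":8.8},{"hand":1,"tx":0,"ty":0,"tz":0,"spin":8.7},{"hand":1,"tx":0.02,"ty":-0.0535,"tz":0,"spin":0},{"hand":1,"tx":0.02,"ty":-0.0535,"tz":0,"spin":0}]'
python3 -m creep '[{"hand":1,"tx":0.02,"ty":-0.0535,"tz":0,"spin":0},{"hand":1,"tx":0.02,"ty":-0.0535,"tz":0,"spin":0},{"hand":1,"tx":0.02,"ty":-0.0535,"tz":0,"spin":0},{"hand":1,"tx":0.02,"ty":-0.0535,"tz":0,"spin":0},{"hand":1,"tx":0.02,"ty":-0.0535,"tz":0,"spin":0}]'
python3 -m creep '[{"hand":1,"tx":0.02,"ty":-0.0535,"tz":0,"spin":0},{"hand":1,"tx":0.02,"ty":-0.0535,"tz":0,"spin":0},{"hand":1,"tx":0.02,"ty":-0.0535,"tz":0,"spin":0},{"hand":1,"tx":0.02,"ty":-0.0535,"tz":0,"spin":0},{"hand":1,"tx":0.02,"ty":-0.0535,"tz":0,"spin":0}]'
python3 -m creep '[{"hand":1,"tx":0.02,"ty":-0.0535,"tz":0,"spin":0},{"hand":1,"tx":0,"ty":0,"tz":0,"spin":0}]'
python3 - <<'E'
from h import *
delta(510,187); shot('wrist','w2.png')
E
```

```text
time: 0.88
tool_pos: [243.6, -382.7, 213.9]
tcp_rot: [-3.141, 0.0, -0.08]
contact_force: [1.0, -0.4, 0.6]
grip_width: 91.8
finger_force: 0.0
time: 1.5
tool_pos: [364.5, -123.3, 214.5]
tcp_rot: [3.141, -0.001, -0.079]
contact_force: [1.3, -0.1, -0.0]
grip_width: 91.8
finger_force: 0.0
time: 2.12
tool_pos: [485.1, 135.8, 214.3]
tcp_rot: [3.141, -0.0, -0.078]
contact_force: [0.5, -1.4, 0.1]
grip_width: 91.5
finger_force: 0.0
time: 2.38
tool_pos: [509.3, 188.8, 213.4]
tcp_rot: [-3.141, 0.001, -0.074]
contact_force: [-0.7, -0.5, -0.7]
grip_width: 91.7
finger_force: 0.0
tcp [509.3 188.8 213.4] yaw -4.24 rp [-3.1412e+00  5.0000e-04]
tx 0.9 ty 1.8 mm tz None spin None
```

View pics/w2.png

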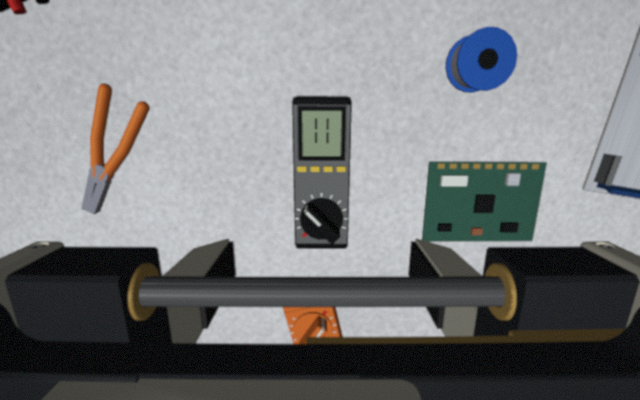

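Wrist view: the tester is at x 294–351, y 97–247, and the pointer points up-left at (312,214). The alignment is nearly right already, so I'll measure it from this view.

```bash
python3 - <<'E'
from h import *
a=shot('wrist');im=a['color'][:,:,::-1]
g=im.max(2);m=(g<120).astype(np.uint8);m[:,:270]=0;m[:,375:]=0;m[:80]=0;m[252:]=0
m=cv2.morphologyEx(m,cv2.MORPH_CLOSE,np.ones((15,15)))
c=max(cv2.findContours(m,0,2)[0],key=cv2.contourArea);print(cv2.minAreaRect(c))
# robust: side edges by row, projected at top height
L=[];R=[]
for r in range(115,190,5):
    xs=np.where(m[r])[0]; L.append(ray(a,(xs[0]-.5,r),34));R.append(ray(a,(xs[-1]+.5,r),34))
L=np.array(L);R=np.array(R)
fl=np.polyfit(L[:,0],L[:,1],1);fr=np.polyfit(R[:,0],R[:,1],1)
print('yaw',np.degrees(np.arctan([fl[0],fr[0]])),'y at 510',np.polyval(fl,510),np.polyval(fr,510))
q=[ray(a,(322,p),34).round(1) for p in (97,247)];print(q)
s=ray(a,(321,217),62);print('sel',s)
yc=(np.polyval(fl,510)+np.polyval(fr,510))/2
delta((q[0][0]+q[1][0])/2,yc,19,np.degrees(np.arctan((fl[0]+fr[0])/2)))
E
```

```text
((319.4999694824219, 170.99996948242188), (58.99999237060547, 151.99996948242188), -0.0)
yaw [-4.44853633 -4.27209983] y at 510 219.5751103040841 158.75582917567942
[array([596.9, 179.8,  34. ]), array([433.2, 192.2,  34. ])]
sel [478.4517525  189.82331789  62.        ]
tcp [508.2 185.8 213.7] yaw -4.41 rp [3.1407e+00 1.3000e-03]
tx 6.5 ty -3.9 mm tz 194.7 spin -0.05
```

```bash
python3 -m creep '[{"hand":1,"tx":0.005,"ty":-0.003,"tz":0.05,"spin":0},{"hand":1,"tx":0,"ty":0,"tz":0.05,"spin":0},{"hand":1,"tx":0,"ty":0,"tz":0.03,"spin":0},{"hand":1,"tx":0,"ty":0,"tz":0,"spin":0}]'
python3 - <<'E'
from h import *
a=shot('wrist','w3.png');delta(513,189,19,-4.4)
E
```

```text
time: 2.98
tool_pos: [512.2, 186.6, 82.7]
tcp_rot: [3.14, 0.005, -0.08]
contact_force: [0.1, -0.0, 0.8]
grip_width: 91.9
finger_force: 0.0
tcp [513.6 187.1  84.5] yaw -4.57 rp [3.141e+00 1.100e-03]
tx -0.8 ty -1.9 mm tz 65.5 spin -0.17
```

View pics/w3.png

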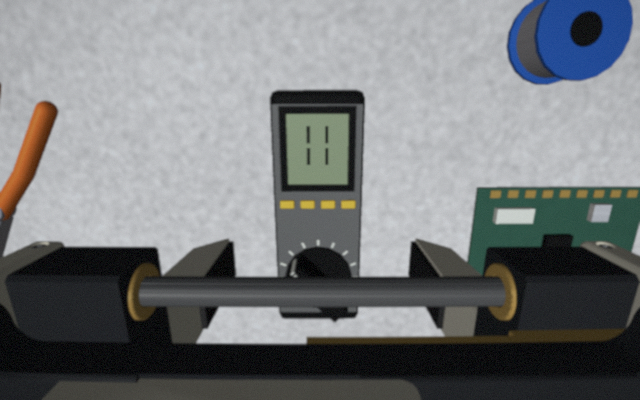

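The tester spans columns 272–363 and is centred between the fingers (235–411). I'll descend and grip.

```bash
python3 -m creep '[{"hand":1,"tx":0,"ty":-0.002,"tz":0.025,"spin":0},{"hand":1,"tx":0,"ty":0,"tz":0.025,"spin":0},{"hand":1,"tx":0,"ty":0,"tz":0.014,"spin":0},{"hand":1,"tx":0,"ty":0,"tz":0,"spin":0}]'
python3 -m creep '[{"hand":0,"tx":0,"ty":0,"tz":0,"spin":0},{"hand":0,"tx":0,"ty":0,"tz":0,"spin":0},{"hand":0,"tx":0,"ty":0,"tz":0,"spin":0},{"hand":0,"tx":0,"ty":0,"tz":0,"spin":0},{"hand":0,"tx":0,"ty":0,"tz":0,"spin":0}]'
```

```text
time: 3.52
tool_pos: [514.3, 190.0, 20.8]
tcp_rot: [3.142, -0.0, -0.079]
contact_force: [1.2, -0.5, 1.1]
grip_width: 91.8
finger_force: 0.0
time: 4.15
tool_pos: [514.3, 190.2, 20.7]
tcp_rot: [3.141, -0.001, -0.078]
contact_force: [-0.7, -1.4, 2.4]
grip_width: 59.4
finger_force: 30.0
```

```bash
python3 -m creep '[{"hand":0,"tx":0,"ty":0,"tz":-0.03,"spin":0},{"hand":0,"tx":0,"ty":0,"tz":-0.05,"spin":0},{"hand":0,"tx":0,"ty":0,"tz":-0.05,"spin":0},{"hand":0,"tx":0,"ty":0,"tz":0,"spin":0}]'
python3 - <<'E'
from h import *
a=shot('top');im=a['color'][:,:,::-1];h=cv2.cvtColor(im,cv2.COLOR_BGR2HSV)
roi=np.zeros(im.shape[:2],bool);roi[142:217,365:415]=1
dark=(roi&(im.max(2)<120)).astype(np.uint8)
n,l,s,c=cv2.connectedComponentsWithStats(dark)
for i in range(1,n):
    if s[i,4]>5: print(s[i],c[i].round(1),ray(a,c[i],25).round(1))
ys,xs=np.where(dark>0);r=cv2.minAreaRect(np.stack([xs,ys],1).astype(np.float32));print(r)
P=np.array([ray(a,p,24) for p in cv2.boxPoints(r)]);print(P.round(1),P.mean(0))
delta(*P.mean(0)[:2],130,-10)
E
```

```text
time: 4.65
tool_pos: [516.4, 191.0, 154.3]
tcp_rot: [-3.139, -0.008, -0.078]
contact_force: [-0.7, -0.5, -0.3]
grip_width: 11.1
finger_force: 0.0
[381 148  12  14  57] [385.9 152.2] [ 641. -181.   25.]
[400 151  10  16  71] [405.5 156.7] [ 626.3 -240.6   25. ]
[372 194  29  18 110] [386.6 205.1] [ 476.4 -177.7   25. ]
((390.826904296875, 179.36538696289062), (27.652372360229492, 61.188228607177734), 11.309932708740234)
[[ 472.4 -131.4   24. ]
 [ 659.1 -173.6   24. ]
 [ 641.2 -256.6   24. ]
 [ 455.1 -212.4   24. ]] [ 556.93964066 -193.49947872   24.        ]
tcp [514.9 190.5 151.8] yaw -4.48 rp [-3.1404 -0.0035]
tx 71.9 ty 379.6 mm tz 21.8 spin 5.52
```

The tester slipped out during the lift: the opening is 11 mm and the finger force is 0. I'll look at where it lies now.

```bash
python3 -m creep '[{"hand":1,"tx":0,"ty":0,"tz":-0.06,"spin":0},{"hand":1,"tx":0,"ty":0,"tz":0,"spin":0},{"hand":1,"tx":0,"ty":0,"tz":0,"spin":0}]'
python3 - <<'E'
from h import *
shot('top','top3.png');a=shot('wrist','w4.png')
b=cv2.imread('pics/top3.png')[130:250,220:420];w=cv2.imread('pics/w4.png')
cv2.imwrite('pics/c4.png',np.vstack([w,cv2.resize(b,(333,200),interpolation=cv2.INTER_CUBIC).__class__ is None or np.hstack([cv2.resize(b,(333,200),interpolation=cv2.INTER_CUBIC),np.zeros((200,307,3),np.uint8)])]))
print(get_obs()['tool_pos'])
E
```

```text
time: 5.08
tool_pos: [513.3, 190.1, 208.6]
tcp_rot: [3.141, 0.003, -0.078]
contact_force: [-0.1, 1.0, -0.7]
grip_width: 31.7
finger_force: 0.0
[513.04176933 190.04148585 208.16303247]
```

View pics/c4.png

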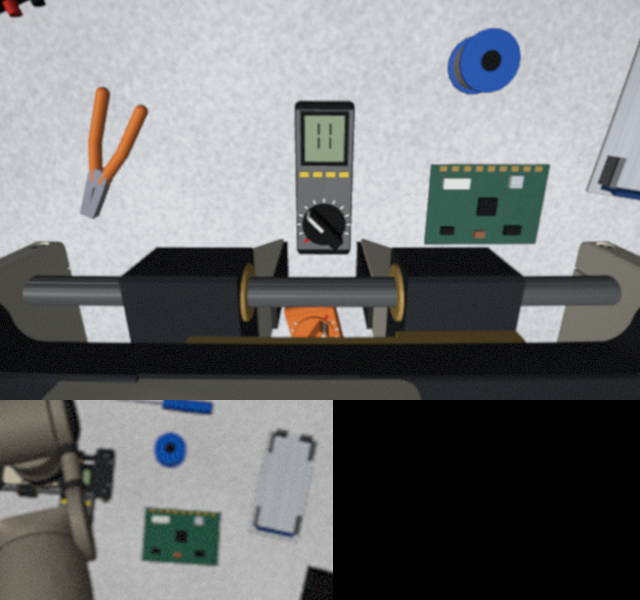

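The tester still lies upright in place (cols 296–354, rows 101–252), and the bystanders are unmoved. I'll regrip lower and lift slowly.

```bash
python3 -m creep '[{"hand":1,"tx":0,"ty":0,"tz":0.05,"spin":0},{"hand":1,"tx":0,"ty":0,"tz":0.03,"spin":0},{"hand":1,"tx":0,"ty":0,"tz":0,"spin":0},{"hand":1,"tx":0,"ty":0,"tz":0,"spin":0}]'
python3 - <<'E'
from h import *
a=shot('wrist');im=a['color'][:,:,::-1]
m=(im.max(2)<120).astype(np.uint8);m[:,:285]=0;m[:,385:]=0;m[:60]=0;m[225:]=0
m=cv2.morphologyEx(m,cv2.MORPH_CLOSE,np.ones((15,15)))
ys,xs=np.where(m);print(xs.min(),xs.max(),ys.min())
L=[];R=[]
for r in range(ys.min()+15,215,5):
    x=np.where(m[r])[0]; L.append(ray(a,(x[0]-.5,r),34));R.append(ray(a,(x[-1]+.5,r),34))
L=np.array(L);R=np.array(R);fl=np.polyfit(L[:,0],L[:,1],1);fr=np.polyfit(R[:,0],R[:,1],1)
yw=np.degrees(np.arctan((fl[0]+fr[0])/2));top=ray(a,(xs.mean(),ys.min()),34);cx=top[0]-85*np.cos(np.radians(yw))
print(np.degrees(np.arctan([fl[0],fr[0]])),np.polyval(fl,cx),np.polyval(fr,cx),top)
delta(cx,(np.polyval(fl,cx)+np.polyval(fr,cx))/2,17,yw);print(get_obs()['grip_width'])
E
```

```text
time: 5.68
tool_pos: [514.5, 190.3, 130.8]
tcp_rot: [-3.142, -0.0, -0.078]
contact_force: [-0.3, -1.2, 0.1]
grip_width: 79.4
finger_force: 0.0
288 364 100
[-4.62167107 -4.76015409] 217.79725902296116 157.4717171082369 [597.07096732 180.99379542  34.        ]
tcp [514.8 190.4 131.3] yaw -4.49 rp [-3.1411e+00 -1.7000e-03]
tx -2.3 ty 3.0 mm tz 114.3 spin 0.2
82.97162483256551
```

```bash
python3 -m creep '[{"hand":1,"tx":-0.002,"ty":0,"tz":0.04,"spin":0},{"hand":1,"tx":0,"ty":0,"tz":0.04,"spin":0},{"hand":1,"tx":0,"ty":0,"tz":0.02,"spin":0},{"hand":1,"tx":0,"ty":0,"tz":0.014,"spin":0},{"hand":1,"tx":0,"ty":0,"tz":0,"spin":0}]'
python3 -m creep '[{"hand":0,"tx":0,"ty":0,"tz":0,"spin":0},{"hand":0,"tx":0,"ty":0,"tz":0,"spin":0},{"hand":0,"tx":0,"ty":0,"tz":0,"spin":0},{"hand":0,"tx":0,"ty":0,"tz":0,"spin":0},{"hand":0,"tx":0,"ty":0,"tz":0,"spin":0}]'
python3 -m creep '[{"hand":0,"tx":0,"ty":0,"tz":0,"spin":0},{"hand":0,"tx":0,"ty":0,"tz":0,"spin":0},{"hand":0,"tx":0,"ty":0,"tz":-0.005,"spin":0},{"hand":0,"tx":0,"ty":0,"tz":-0.005,"spin":0},{"hand":0,"tx":0,"ty":0,"tz":0,"spin":0}]'
```

```text
time: 6.35
tool_pos: [512.2, 190.4, 16.4]
tcp_rot: [3.142, 0.0, -0.078]
contact_force: [-0.2, -0.5, -0.2]
grip_width: 91.8
finger_force: 0.0
time: 6.98
tool_pos: [512.4, 190.1, 16.8]
tcp_rot: [3.141, -0.001, -0.078]
contact_force: [-1.0, -3.5, 5.2]
grip_width: 61.6
finger_force: 30.0
time: 7.6
tool_pos: [512.2, 190.6, 26.5]
tcp_rot: [-3.141, -0.0, -0.078]
contact_force: [0.3, -0.1, -4.3]
grip_width: 61.5
finger_force: 30.0
```

Now it is held properly: 61.5 mm opening and about 4 N of weight. I'll lift moderately and carry it over.

```bash
python3 -m creep '[{"hand":0,"tx":0,"ty":0,"tz":-0.01,"spin":0},{"hand":0,"tx":0,"ty":0,"tz":-0.02,"spin":0},{"hand":0,"tx":0,"ty":0,"tz":-0.025,"spin":0},{"hand":0,"tx":0,"ty":0,"tz":-0.025,"spin":0},{"hand":0,"tx":0,"ty":0,"tz":-0.025,"spin":0}]'
python3 -m creep '[{"hand":0,"tx":0,"ty":0.01,"tz":-0.02,"spin":0},{"hand":0,"tx":0.005,"ty":0.02,"tz":-0.01,"spin":0},{"hand":0,"tx":0.005,"ty":0.03,"tz":0,"spin":0},{"hand":0,"tx":0.005,"ty":0.03,"tz":0,"spin":0},{"hand":0,"tx":0.005,"ty":0.03,"tz":0,"spin":0}]'
python3 -m creep '[{"hand":0,"tx":0.005,"ty":0.03,"tz":0,"spin":0},{"hand":0,"tx":0.005,"ty":0.03,"tz":0,"spin":0},{"hand":0,"tx":0.005,"ty":0.03,"tz":0,"spin":1.5},{"hand":0,"tx":0.005,"ty":0.03,"tz":0,"spin":2},{"hand":0,"tx":0.005,"ty":0.03,"tz":0,"spin":2}]'
python3 - <<'E'
from h import *
o=get_obs();print(o['grip_width'],o['finger_force']);delta(557,-193.5,160,-10)
E
```

```text
time: 8.22
tool_pos: [511.9, 190.4, 132.6]
tcp_rot: [-3.142, -0.0, -0.078]
contact_force: [-0.8, -0.2, -4.0]
grip_width: 61.0
finger_force: 30.0
time: 8.85
tool_pos: [522.5, 68.4, 161.8]
tcp_rot: [3.142, -0.0, -0.078]
contact_force: [0.3, 0.2, -3.8]
grip_width: 61.6
finger_force: 30.0
time: 9.48
tool_pos: [533.1, -83.4, 161.7]
tcp_rot: [-3.142, -0.0, -0.175]
contact_force: [-0.3, 0.0, -4.1]
grip_width: 61.1
finger_force: 30.0
61.11050696760279 29.996635615825653
tcp [533.1 -83.4 161.7] yaw -10.05 rp [-3.1416e+00 -2.0000e-04]
tx 42.8 ty 104.3 mm tz 1.7 spin -0.05
```

```bash
python3 - <<'E'
from h import *
t=shot('top','top5.png');w=shot('wrist','w5.png')
b=cv2.imread('pics/top5.png')[140:220,360:424];w=cv2.imread('pics/w5.png')
s=cv2.imread('pics/side1.png')
shot('side','side5.png');s=cv2.imread('pics/side5.png')[140:205,270:360]
r=cv2.resize(b,(240,300),interpolation=cv2.INTER_CUBIC);q=cv2.resize(s,(400,300),interpolation=cv2.INTER_CUBIC)
cv2.imwrite('pics/c5.png',cv2.resize(np.vstack([w,np.hstack([r,q])]),(549,600)))
E
```

```text
(no output)
```

View pics/c5.png

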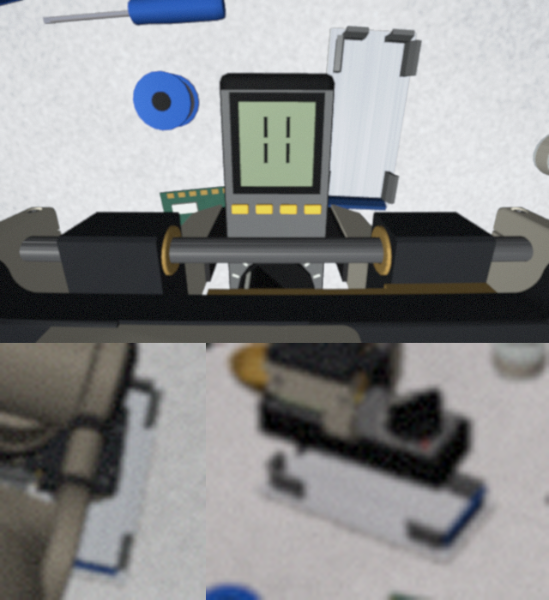

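The wrist view shows the cradle at cols 385–490, rows 30–245: dark far corners, a dark near-right corner, and the blue end at row about 238. The held tester sits at cols 257–390. I'll measure both in this one image.

```bash
python3 - <<'E'
from h import *
a=shot('wrist');im=a['color'][:,:,::-1];h=cv2.cvtColor(im,cv2.COLOR_BGR2HSV)
roi=np.zeros(im.shape[:2],np.uint8);roi[25:246,384:500]=1
m=((im.max(2)<140)&(roi>0)).astype(np.uint8)
n,l,s,c=cv2.connectedComponentsWithStats(m)
for i in range(1,n):
    if s[i,4]>40: print(i,s[i],c[i].round())
blue=(h[:,:,1]>120)&(h[:,:,2]>40)&(roi>0);ys,xs=np.where(blue);print('blue',xs.min(),xs.max(),ys.min(),ys.max())
for col in range(xs.min(),xs.max(),8):
    y=ys[xs==col]; 
    if len(y): print(col,y.min(),y.max(),end=' | ')
print()
def pr(px,z): return ray(a,px,z).round(1)
for col in range(400,490,10):
    y=np.where(m[:120,col])[0]
    if len(y): print('col',col,y.min(),y.max(),pr((col,y.min()-.5),28))
for row in (50,60,70,75,80,85,205,210,215,220,225,230):
    x=np.where(m[row])[0]
    print('row',row,x.min(),x.max(),pr((x.min()-.5,row),28),pr((x.max()+.5,row),28)) if len(x) else 0
T=(im.max(2)<100).astype(np.uint8)
for col in (290,320,350): 
    y=np.where(T[60:200,col])[0][0]+60;print('tester far',col,y,pr((col,y-.5),get_obs()['tool_pos'][2]+17))
for row in (120,180,220):
    x=np.where(im[row,230:400].max(1)<130)[0]+230;print('tw',row,x.min(),x.max(),pr((x.min()-.5,row),178.7),pr((x.max()+.5,row),178.7))
delta(0,0)
E
```

```text
1 [393  30  42  54 603] [413.  46.]
2 [ 453   33   43   56 1202] [478.  57.]
5 [ 384   87   84  159 2052] [419. 209.]
blue 386 452 229 243
386 232 234 | 394 229 239 | 402 230 241 | 410 230 241 | 418 230 241 | 426 231 241 | 434 231 242 | 442 232 242 | 450 234 243 | 
col 400 73 82 [ 626.8 -169.6   28. ]
col 410 30 44 [ 659.3 -181.9   28. ]
col 420 30 45 [ 657.8 -190.3   28. ]
col 430 31 43 [ 655.6 -198.6   28. ]
col 460 37 47 [ 646.7 -223.4   28. ]
col 470 34 48 [ 647.7 -232.    28. ]
col 480 34 87 [ 646.3 -240.5   28. ]
row 50 396 494 [ 645.4 -167.9   28. ] [ 631.1 -252.2   28. ]
row 60 395 493 [ 637.6 -166.1   28. ] [ 623.2 -250.9   28. ]
row 70 394 491 [ 629.7 -164.2   28. ] [ 615.3 -248.8   28. ]
row 75 394 490 [ 625.7 -163.7   28. ] [ 611.3 -247.7   28. ]
row 80 393 489 [ 621.8 -162.4   28. ] [ 607.3 -246.6   28. ]
row 85 471 488 [ 606.  -229.7   28. ] [ 603.3 -245.6   28. ]
row 205 384 467 [ 510.6 -140.2   28. ] [ 496.2 -220.5   28. ]
row 210 384 467 [ 505.6 -139.6   28. ] [ 491.2 -220.2   28. ]
row 215 384 466 [ 500.6 -138.9   28. ] [ 486.2 -219.    28. ]
row 220 384 465 [ 495.5 -138.3   28. ] [ 481.2 -217.7   28. ]
row 225 384 464 [ 490.4 -137.7   28. ] [ 476.2 -216.4   28. ]
row 230 384 463 [ 485.2 -137.    28. ] [ 471.1 -215.1   28. ]
tester far 290 86 [619.2 -84.9 178.6]
tester far 320 86 [616.8 -97.9 178.6]
tester far 350 86 [ 614.5 -110.9  178.6]
tw 120 257 388 [607.4 -67.  178.7] [ 596.9 -125.8  178.7]
tw 180 260 384 [580.2 -62.1 178.7] [ 569.7 -120.5  178.7]
tw 220 230 386 [563.3 -43.  178.7] [ 549.7 -119.   178.7]
tcp [533.  -82.7 161.6] yaw -10.04 rp [-3.1413e+00  1.0000e-04]
tx -539.2 ty 11.5 mm tz None spin None
```

Cradle yaw is about -13°, centre about (558.5,-191.5) (outer rim 191 × 85, which is plausible). The tester sits centred in the gripper. I'll move above the cradle.

```bash
python3 -m creep '[{"hand":0,"tx":0.005,"ty":0.02,"tz":0,"spin":1.5},{"hand":0,"tx":0.01,"ty":0.025,"tz":0,"spin":1.5},{"hand":0,"tx":0.01,"ty":0.025,"tz":0,"spin":0},{"hand":0,"tx":0.01,"ty":0.02,"tz":0.005,"spin":0},{"hand":0,"tx":0.005,"ty":0.01,"tz":0.01,"spin":0}]'
python3 - <<'E'
from h import *
delta(558.5,-191.5,75,-13)
E
```

```text
time: 10.3
tool_pos: [551.9, -190.0, 145.9]
tcp_rot: [3.141, -0.001, -0.227]
contact_force: [-0.4, 1.1, -4.2]
grip_width: 61.6
finger_force: 30.0
tcp [ 551.9 -190.   145.9] yaw -13.03 rp [ 3.1413e+00 -8.0000e-04]
tx 6.7 ty 0.0 mm tz 70.9 spin -0.03
```

```bash
python3 -m creep '[{"hand":0,"tx":0.0035,"ty":0,"tz":0.015,"spin":0},{"hand":0,"tx":0.0032,"ty":0,"tz":0.02,"spin":0},{"hand":0,"tx":0,"ty":0,"tz":0.02,"spin":0},{"hand":0,"tx":0,"ty":0,"tz":0.015,"spin":0},{"hand":0,"tx":0,"ty":0,"tz":0,"spin":0}]'
python3 - <<'E'
from h import *
delta(558.5,-191.5,75,-13)
a=shot('wrist','w6.png');print(-np.array(a['R']).T@np.array(a['t']))
E
```

```text
time: 10.92
tool_pos: [557.1, -189.2, 74.6]
tcp_rot: [-3.141, 0.003, -0.226]
contact_force: [-1.1, 0.6, -2.6]
grip_width: 61.2
finger_force: 30.0
tcp [ 557.1 -189.2   74.6] yaw -12.95 rp [-3.1408  0.0033]
tx 1.9 ty 1.9 mm tz -0.4 spin 0.05
[ 629.08559789 -205.83828904  244.29076886]
```

View pics/w6.png

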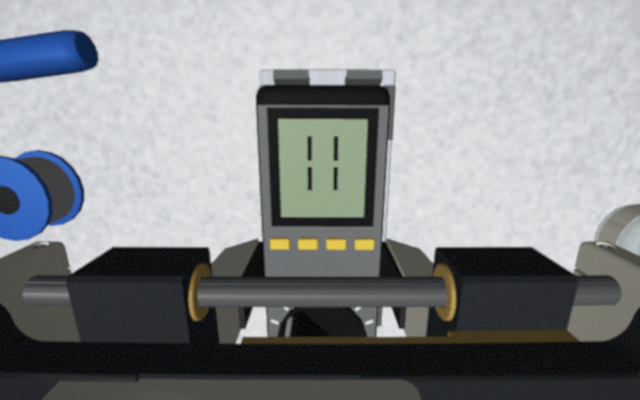

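The far end of the cradle shows just beyond the tester: dark walls at cols 273–309 and 345–382, rows 70–85, and the tester at cols 257–390. I'll compute the offset from this view.

```bash
python3 - <<'E'
from h import *
a=shot('wrist');im=a['color'][:,:,::-1]
w=np.radians(-13);X=np.array([np.cos(w),np.sin(w)]);Y=np.array([-np.sin(w),np.cos(w)])
def al(px,z): p=ray(a,px,z)[:2];return (p@X).round(1),(p@Y).round(1)
for row in (75,78):
    d=np.where(np.diff((im[row,250:410].max(1)<140).astype(int)))[0]+250.5+.0;print(row,d,[al((q,row),22) for q in d])
g=im.max(2).astype(int)
for col in (285,295,300,350,360,370): print(col,g[64:92,col])
y=95
for row in (110,150,190,220):
    x=np.where(g[row,240:400]<130)[0]+240;print('tw',row,x.min(),x.max(),al((x.min()-.5,row),91.6)[1],al((x.max()+.5,row),91.6)[1])
print('wall far z28 row69.5',al((290,69.5),28),al((365,69.5),28)); print('tester far',al((323,86.5),91.6))
p=get_obs()['tool_pos'][:2];print('tcp',p@X,p@Y)
E
```

```text
75 [273.5 307.5 345.5 380.5] [(np.float64(682.9), np.float64(-28.5)), (np.float64(682.9), np.float64(-50.3)), (np.float64(682.9), np.float64(-74.6)), (np.float64(683.0), np.float64(-97.0))]
78 [272.5 307.5 344.5 380.5] [(np.float64(681.1), np.float64(-27.8)), (np.float64(681.1), np.float64(-50.2)), (np.float64(681.1), np.float64(-74.0)), (np.float64(681.2), np.float64(-97.1))]
285 [228 228 229 228 230 225 206 156 123 109 107 106 108 106 109 101  89  74
  63  62  47  29  21  17  23  30  27  19]
295 [223 222 223 223 223 216 194 155 119 106 105 111 109 107 109 105  90  73
  64  62  52  38  20  28  21  26  26  28]
300 [220 219 218 215 216 213 189 150 120 106 107 108 107 107 109 103  86  78
  67  65  47  36  22  19  17  17  22  26]
350 [224 224 224 223 224 222 203 163 125 112 105 108 107 111 108 104  90  75
  66  63  56  45  20  14  20  30  25  27]
360 [221 220 220 221 219 212 192 154 121 111 107 109 108 109 107 106  92  75
  62  65  55  43  23  19  19  23  22  25]
370 [219 217 220 220 219 219 201 161 121 108 109 108 108 109 109 103  94  79
  70  64  55  39  21  25  21  23  26  30]
tw 110 257 392 -29.8 -91.4
tw 150 259 386 -29.8 -89.6
tw 190 260 384 -29.3 -89.7
tw 220 262 382 -29.5 -89.5
wall far z28 row69.5 (np.float64(685.5), np.float64(-39.7)) (np.float64(685.6), np.float64(-86.2))
tester far (np.float64(670.9), np.float64(-59.9))
tcp 586.7855028432768 -59.56395029876196
```

```bash
python3 -m creep '[{"hand":0,"tx":0.0015,"ty":0.0026,"tz":0.012,"spin":0},{"hand":0,"tx":0,"ty":0,"tz":0.013,"spin":0},{"hand":0,"tx":0,"ty":0,"tz":0.004,"spin":0},{"hand":0,"tx":0,"ty":0,"tz":0.003,"spin":0},{"hand":0,"tx":0,"ty":0,"tz":0,"spin":0}]'
python3 -m creep '[{"hand":0,"tx":0,"ty":0,"tz":0.003,"spin":0},{"hand":0,"tx":0,"ty":0,"tz":0,"spin":0}]'
```

```text
time: 11.65
tool_pos: [558.9, -193.1, 44.2]
tcp_rot: [3.142, 0.0, -0.227]
contact_force: [0.0, 0.0, -4.5]
grip_width: 61.6
finger_force: 30.0
time: 11.9
tool_pos: [558.8, -193.1, 41.3]
tcp_rot: [3.142, 0.0, -0.227]
contact_force: [0.2, 0.4, -4.0]
grip_width: 61.6
finger_force: 30.0
```

Free so far; I'll continue in small steps.

```bash
python3 -m creep '[{"hand":0,"tx":0,"ty":0,"tz":0.003,"spin":0},{"hand":0,"tx":0,"ty":0,"tz":0.003,"spin":0},{"hand":0,"tx":0,"ty":0,"tz":0,"spin":0}]'
python3 -m creep '[{"hand":0,"tx":0,"ty":0,"tz":0.003,"spin":0},{"hand":0,"tx":0,"ty":0,"tz":0.003,"spin":0},{"hand":0,"tx":0,"ty":0,"tz":0,"spin":0}]'
```

```text
time: 12.28
tool_pos: [558.6, -193.0, 34.9]
tcp_rot: [-3.142, 0.001, -0.227]
contact_force: [-0.3, 0.4, -4.9]
grip_width: 61.5
finger_force: 30.0
time: 12.65
tool_pos: [558.7, -193.0, 28.9]
tcp_rot: [-3.142, 0.001, -0.227]
contact_force: [0.0, 0.0, -4.1]
grip_width: 61.0
finger_force: 30.0
```

```bash
python3 -m creep '[{"hand":0,"tx":0,"ty":0,"tz":0.002,"spin":0},{"hand":0,"tx":0,"ty":0,"tz":0.002,"spin":0},{"hand":0,"tx":0,"ty":0,"tz":0,"spin":0}]'
python3 -m creep '[{"hand":0,"tx":0,"ty":0,"tz":0.001,"spin":0},{"hand":0,"tx":0,"ty":0,"tz":0.001,"spin":0},{"hand":0,"tx":0,"ty":0,"tz":0,"spin":0}]'
```

```text
time: 13.02
tool_pos: [558.7, -193.0, 25.1]
tcp_rot: [-3.142, 0.0, -0.227]
contact_force: [0.0, 0.2, -4.8]
grip_width: 61.3
finger_force: 30.0
time: 13.4
tool_pos: [558.8, -193.1, 23.2]
tcp_rot: [3.142, 0.0, -0.227]
contact_force: [-0.2, 0.3, -4.7]
grip_width: 61.0
finger_force: 30.0
```

Still carrying the full weight with no jam, so I'll go down to contact.

```bash
python3 -m creep '[{"hand":0,"tx":0,"ty":0,"tz":0.0007,"spin":0},{"hand":0,"tx":0,"ty":0,"tz":0.0006,"spin":0},{"hand":0,"tx":0,"ty":0,"tz":0,"spin":0}]'
```

```text
time: 13.78
tool_pos: [559.0, -193.1, 22.8]
tcp_rot: [3.141, -0.001, -0.226]
contact_force: [-2.3, 1.5, 4.8]
grip_width: 61.2
finger_force: 30.0
```

Floor contact at z = 22.8, as predicted. I'll open and rise.

```bash
python3 -m creep '[{"hand":1,"tx":0,"ty":0,"tz":0,"spin":0},{"hand":1,"tx":0,"ty":0,"tz":0,"spin":0},{"hand":1,"tx":0,"ty":0,"tz":0,"spin":0},{"hand":1,"tx":0,"ty":0,"tz":0,"spin":0},{"hand":1,"tx":0,"ty":0,"tz":0,"spin":0}]'
python3 -m creep '[{"hand":1,"tx":0,"ty":0,"tz":-0.02,"spin":0},{"hand":1,"tx":0,"ty":0,"tz":-0.05,"spin":0},{"hand":1,"tx":-0.03,"ty":0,"tz":-0.05,"spin":0},{"hand":1,"tx":-0.03,"ty":0,"tz":-0.03,"spin":0},{"hand":1,"tx":0,"ty":0,"tz":0,"spin":0}]'
python3 - <<'E'
from h import *
delta(514,-182.6);a=shot('wrist','w7.png');shot('side','side7.png')
w=cv2.imread('pics/w7.png');s=cv2.imread('pics/side7.png')[130:220,260:360]
cv2.imwrite('pics/c7.png',np.hstack([cv2.resize(w[20:260,170:470],(480,384)),cv2.resize(s,(320,384),interpolation=cv2.INTER_CUBIC)]))
E
```

```text
time: 14.4
tool_pos: [558.9, -193.1, 22.0]
tcp_rot: [3.142, 0.0, -0.227]
contact_force: [0.1, -0.1, -0.3]
grip_width: 91.7
finger_force: 0.0
time: 15.02
tool_pos: [500.4, -179.8, 174.7]
tcp_rot: [3.14, -0.005, -0.227]
contact_force: [1.4, -0.0, -0.1]
grip_width: 91.6
finger_force: 0.0
tcp [ 500.4 -179.8  174.7] yaw -13.0 rp [ 3.1402 -0.0047]
tx 13.9 ty -0.4 mm tz None spin None
```

View pics/c7.png

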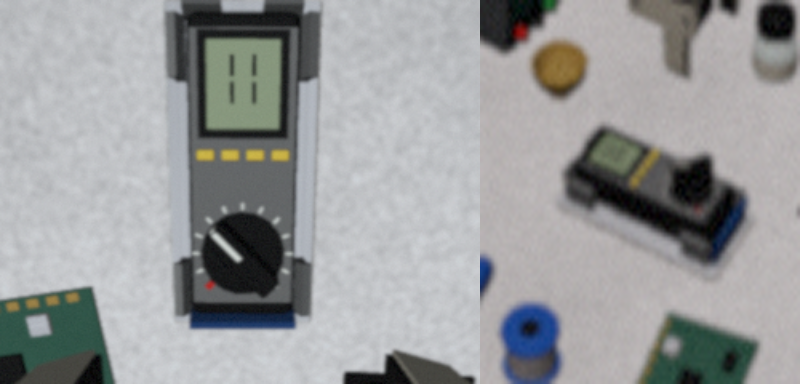

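The tester is home in the cradle with the blue wall right at its selector end. The pointer is up-left, about 45° CCW of tester +x, i.e. the fourth stop. Expected axis is (514,-183). I'll measure the selector accurately.

```bash
python3 - <<'E'
from h import *
a=shot('wrist');im=a['color'];h=cv2.cvtColor(im,cv2.COLOR_RGB2HSV);g=im.max(2)
# crop->full: x=170+cx*300/480, y=20+cy*240/384 ; pointer crop (226,248)
y0,y1,x0,x1=160,190,298,322
m=((g>130)&(h[:,:,1]<60)).astype(np.uint8);z=np.zeros_like(m);z[y0:y1,x0:x1]=m[y0:y1,x0:x1]
n,l,s,c=cv2.connectedComponentsWithStats(z);i=1+np.argmax(s[1:,4]);ys,xs=np.where(l==i);print(s[i],c[i])
P=np.array([ray(a,p,68)[:2] for p in zip(xs,ys)]);mu=P.mean(0);u=np.linalg.svd(P-mu)[2][0];u=u if u[0]>0 else -u
print('line mid',mu,'dir',np.degrees(np.arctan2(u[1],u[0])),'len',np.ptp((P-mu)@u))
C=np.array([514.1,-182.8]);d=mu-C;print('from axis',np.degrees(np.arctan2(d[1],d[0])),np.linalg.norm(d),'perp',u[0]*d[1]-u[1]*d[0])
b=(g<45).astype(np.uint8);zz=np.zeros_like(b);zz[145:206,290:352]=b[145:206,290:352]
cs=max(cv2.findContours(zz,0,2)[0],key=cv2.contourArea);e=cv2.minEnclosingCircle(cs);print(e,ray(a,e[0],46).round(1),ray(a,(e[0][0]+e[1],e[0][1]),44)-ray(a,e[0],44))
print(get_obs()['joint_positions']);delta(514.1,-182.8,61,32)
E
```

```text
[302 164  19  20  98] [310.54081633 173.81632653]
line mid [ 525.81405487 -175.97323106] dir 31.65132114175124 len 21.559086632739017
from axis 30.232966934776375 13.558165642500903 perp -0.3355974458228532
((323.176025390625, 180.14903259277344), 27.52058219909668) [ 513.8 -184.3   46. ] [ -5.7319568  -24.79526383   0.        ]
[-4.88674108e-01  3.93344754e-01  1.57196501e+00 -7.74543277e-06
  1.17707964e+00  1.30878884e+00]
tcp [ 500.6 -179.6  171.1] yaw -12.99 rp [-3.1414e+00  8.0000e-04]
tx 13.9 ty 0.1 mm tz 110.1 spin -44.99
```

Confirmed: axis (514.1,-182.8), bar yaw 32°, fourth stop. Joint 6 would end near 2.6, within range. I'll spin −45° and recheck.

```bash
python3 -m creep '[{"hand":1,"tx":0.014,"ty":0,"tz":0.01,"spin":0},{"hand":1,"tx":0,"ty":0,"tz":0,"spin":-10},{"hand":1,"tx":0,"ty":0,"tz":0,"spin":-10},{"hand":1,"tx":0,"ty":0,"tz":0,"spin":-10},{"hand":1,"tx":0,"ty":0,"tz":0,"spin":-10}]'
python3 -m creep '[{"hand":1,"tx":0,"ty":0,"tz":0.01,"spin":-5},{"hand":1,"tx":0,"ty":0,"tz":0.04,"spin":0},{"hand":1,"tx":0,"ty":0,"tz":0.025,"spin":0},{"hand":1,"tx":0,"ty":0,"tz":0,"spin":0}]'
python3 - <<'E'
from h import *
delta(514.1,-182.8,61,32)
E
```

```text
time: 15.8
tool_pos: [514.8, -182.8, 159.8]
tcp_rot: [-3.14, 0.001, 0.477]
contact_force: [0.7, 0.0, -0.6]
grip_width: 91.9
finger_force: 0.0
time: 16.3
tool_pos: [513.2, -182.0, 83.5]
tcp_rot: [-3.136, 0.003, 0.559]
contact_force: [-0.1, 0.4, 0.7]
grip_width: 91.8
finger_force: 0.0
tcp [ 513.2 -182.    83.5] yaw 32.03 rp [-3.1361  0.0033]
tx 0.4 ty 1.1 mm tz 22.5 spin 0.03
```

```bash
python3 -m creep '[{"hand":1,"tx":0.0003,"ty":0.0008,"tz":0.012,"spin":0},{"hand":1,"tx":0,"ty":0,"tz":0.01,"spin":0},{"hand":0.4,"tx":0,"ty":0,"tz":0,"spin":0},{"hand":0.3,"tx":0,"ty":0,"tz":0,"spin":0},{"hand":0.25,"tx":0,"ty":0,"tz":0,"spin":0}]'
python3 -m creep '[{"hand":0.2,"tx":0,"ty":0,"tz":0,"spin":0},{"hand":0.17,"tx":0,"ty":0,"tz":0,"spin":0},{"hand":0.1,"tx":0,"ty":0,"tz":0,"spin":0},{"hand":0.1,"tx":0,"ty":0,"tz":0,"spin":0},{"hand":0.1,"tx":0,"ty":0,"tz":0,"spin":0}]'
```

```text
time: 16.92
tool_pos: [515.1, -183.4, 65.6]
tcp_rot: [3.141, -0.001, 0.559]
contact_force: [0.2, -0.5, -0.4]
grip_width: 66.5
finger_force: 0.0
time: 17.55
tool_pos: [514.7, -183.3, 65.0]
tcp_rot: [3.142, 0.0, 0.559]
contact_force: [-0.2, 0.0, 0.5]
grip_width: 16.4
finger_force: 0.0
```

```bash
python3 -m creep '[{"hand":0.25,"tx":0,"ty":0,"tz":0.003,"spin":0},{"hand":0.1,"tx":0,"ty":0,"tz":0,"spin":0},{"hand":0.05,"tx":0,"ty":0,"tz":0,"spin":0},{"hand":0.05,"tx":0,"ty":0,"tz":0,"spin":0},{"hand":0.05,"tx":0,"ty":0,"tz":0,"spin":0}]'
```

```text
time: 18.18
tool_pos: [514.8, -183.3, 62.1]
tcp_rot: [3.141, 0.0, 0.559]
contact_force: [-1.0, -0.1, -0.6]
grip_width: 4.4
finger_force: 0.0
```

The fingers reached 4.4 mm without force, so the bar is not between them. I'll open, rise and re-measure.

```bash
python3 -m creep '[{"hand":1,"tx":0,"ty":0,"tz":0,"spin":0},{"hand":1,"tx":0,"ty":0,"tz":0,"spin":0},{"hand":1,"tx":0,"ty":0,"tz":-0.03,"spin":0},{"hand":1,"tx":0,"ty":0,"tz":-0.04,"spin":0},{"hand":1,"tx":-0.02,"ty":0,"tz":-0.04,"spin":0}]'
python3 -m creep '[{"hand":1,"tx":-0.04,"ty":0,"tz":0,"spin":10},{"hand":1,"tx":0,"ty":0,"tz":0,"spin":10},{"hand":1,"tx":0,"ty":0,"tz":0,"spin":10},{"hand":1,"tx":0,"ty":0,"tz":0,"spin":10},{"hand":1,"tx":0,"ty":0,"tz":0,"spin":5}]'
python3 - <<'E'
from h import *
import json
delta(514.1,-182.8,61,32)
for n in('wrist','side','top'):
    a=shot(n,n+'8.png')
    im=a['color'];h=cv2.cvtColor(im,cv2.COLOR_RGB2HSV)
    # yellow marks & display of tester
    for nm,lo,hi,z in(('disp',(35,40,60),(70,255,200),40),('yel',(20,100,120),(33,255,255),40),('red',(172,120,80),(180,255,255),40),('blue',(100,120,30),(125,255,255),28)):
        m=cv2.inRange(h,lo,hi);nn,l,s,c=cv2.connectedComponentsWithStats(m)
        for i in range(1,nn):
            if s[i,4]>=4:
                p=ray(a,c[i],z)
                if abs(p[0]-550)<110 and abs(p[1]+190)<60: print(n,nm,s[i,4],c[i].round(1),p.round(1))
E
```

```text
time: 18.8
tool_pos: [498.1, -193.5, 173.1]
tcp_rot: [3.142, -0.0, 0.56]
contact_force: [-0.3, 0.2, -0.1]
grip_width: 50.1
finger_force: 0.0
time: 19.42
tool_pos: [463.8, -215.1, 172.1]
tcp_rot: [3.142, -0.0, -0.231]
contact_force: [-0.3, -0.6, -0.1]
grip_width: 91.7
finger_force: 0.0
tcp [ 463.8 -215.1  172.1] yaw -13.21 rp [ 3.1415e+00 -1.0000e-04]
tx 41.6 ty -43.0 mm tz 111.1 spin -45.21
wrist disp 2701 [270.4  35.8] [ 606.1 -204.4   40. ]
wrist yel 80 [247.6  83. ] [ 574.5 -175.1   40. ]
wrist yel 80 [263.6  83. ] [ 571.2 -188.6   40. ]
wrist yel 80 [279.8  83. ] [ 568.  -202.3   40. ]
wrist yel 78 [296.1  83. ] [ 564.7 -216.1   40. ]
wrist blue 700 [278.8 193.1] [ 470.6 -173.4   28. ]
side disp 101 [302.  165.7] [ 604.8 -206.9   40. ]
side yel 18 [311.4 168.4] [ 569.1 -201.6   40. ]
side blue 45 [336.6 183. ] [ 468.8 -163.7   28. ]
top disp 220 [394.2 162.3] [ 604.9 -202.9   40. ]
top yel 7 [393.7 174.4] [ 567.4 -200.2   40. ]
```

```bash
cat >> h.py <<'E'
def proj(a,P):
    return cv2.projectPoints(np.array(P,float).reshape(-1,3),cv2.Rodrigues(np.array(a['R']))[0],np.array(a['t'],float),a['K'],np.array([a['k1'],0,0,0.]))[0].reshape(-1,2)
def patch(a,C,yaw,z,h=40,mm=2):
    v=np.arange(-h,h+.1,mm);w=np.radians(yaw);U,V=np.meshgrid(-v,-v) # cols: left=+y ; rows: up=+x
    X=C[0]+V*np.cos(w)-U*np.sin(w);Y=C[1]+V*np.sin(w)+U*np.cos(w)
    p=proj(a,np.stack([X,Y,0*X+z],-1)).astype(np.float32).reshape(*X.shape,2)
    return cv2.remap(a['color'],p[...,0],p[...,1],cv2.INTER_LINEAR)
E
python3 - <<'E'
from h import *
a=shot('wrist')
for z in (68,):
    q=patch(a,(514.1,-182.8),-13,z,36,2).max(2)
    for r in q: print(''.join(' .:-=+*#%@'[min(9,int(v)//22)]*2 for v in r))
E
```

```text
@@@@@@@@%%%%%%++++++++++++++++++++++++==++++++++==++++++======++++==::%%%%
@@@@@@%%%%%%%%++++++++==++++++++++++++++++++++++++++++++++++++++++==::%%%%
@@@@@@%%%%%%%%++++++++++++++++++++++++++++====++++======++==++++++==::%%%%
@@@@@@%%%%%%%%++++++++++++++++++++==++++##++==++==++++++++==++++++==::%%%%
@@@@@@%%%%%%%%++++++++++++++++##++++++++%%++++==++##++++==++++==++==::%%%%
@@@@@@@@@@%%%%++++++++++++++++%%**======++======**##++==++++++++++==--%%%%
@@@@@@@@%%%%%%++++++++++++++++==--::..........::==++++====++++++++==--%%%%
@@@@@@@@%%%%%%++++++++##++==--....................::--==++%%++==++==--%%%%
@@@@@@@@%%%%%%++++++++**--..    ......................::****++++++==--%%%%
@@@@@@%%%%%%%%++++++##==....      ......................--====++====--%%%%
@@@@@@@@@@%%%%++++++##%%++....      ......................--==++++==--%%%%
@@@@@@@@%%%%%%++##--==@@@@==......    ......................==**##==--%%%%
@@@@@@%%%%%%%%++++....++@@@@==....      ....................--##**==--%%%%
@@@@@@%%@@%%%%++==--....==@@@@==....      ..................::==++==--%%%%
@@@@@@%%%%%%%%++++--......==@@%%==....      ......
[... 974 characters left out ...]
:====++==========----##++
@@@@%%++==::::==++====++==++========================++============----%%++
@@@@%%++==::::====================================================----%%++
@@@@%%++==::::::::::::::::::::::::::::::::::::------------::----::::==%%++
@@@@%%++==::::......................................................**%%++
@@@@%%++==::::............................    ......    ......  ....**##==
@@@@%%++==::::::....................................................::----
@@@@%%**++++**----::--------::--::--::::::----::------------------------++
@@@@@@@@%%%%##------------------------------------::--------------------##
@@@@@@@@%%%%**==========================================================%%
```

The selector and tester are unchanged, with the bar exactly where expected. So the fingers probably closed above it. I'll check the fingertip height in the saved side view from when the TCP stood at (500.5,-179.7,172).

```bash
python3 - <<'E'
from h import *
a=shot('side')
t=np.radians(-13);Y=np.array([np.sin(t),-np.cos(t)])
for s in(-60,-48,48,60):
    for z in(158,172,184): print(s,z,proj(a,[*(np.array([500.5,-179.7])+Y*s),z]).round(1))
im=cv2.imread('pics/side7.png').max(2)[128:152,290:350]
for i,r in enumerate(im): print(128+i,''.join(' .:-=+*#%@'[min(9,int(v)//22)] for v in r))
E
```

```text
-60 158 [[319.9 156.6]]
-60 172 [[319.9 152.9]]
-60 184 [[319.9 149.8]]
-48 158 [[321.8 154.6]]
-48 172 [[321.8 151. ]]
-48 184 [[321.8 147.9]]
48 158 [[336.2 139.6]]
48 172 [[336.2 136.1]]
48 184 [[336.3 133. ]]
60 158 [[337.9 137.8]]
60 172 [[338.  134.3]]
60 184 [[338.  131.3]]
128 %%%%%%%%%%%%%%##*+++++===--:::... ... .. .-+=-. .:-=#%%%%%%%
129 %%%%%%%%%%%%%%%#*===++++++===--:... .:....-++:. .:-+#%%%%%##
130 %%%%%%%%%%%%%%%#*====++++++++===--:::::.  -++:.  :=*#%%%##++
131 %%%%%%%%%%%%%%%#*+===+++++++++++====--:  .=*+-...:=*#%%%#+-:
132 %%%%%%%%%%%%%%%%#*+++++++++++++++++==-:..-+#*+=-:-+#%%%#*-. 
133 %%%%%%%%%%%%%%%%##**+++++++++++++====-:.:+##%##*++*#%%%#+:. 
134 %%%%%%%%%%%%%%%%%####***+++++++++=====:-+*#%%%%###%%%%%#+:  
135 %%%%%%%%%%%%%%%%%%%%%###**+++++++=====-+*##%%%%%%%%%%%%#+:  
136 %%%%%%%%%%%%%%%%%%%%%%%%##*+++++++====+*#%%%%%%%%%%%%%%#+:  
137 %%%%%%%%%%%%%%%%%%%%%%%%%%#*+=++=+===+*#%%%%%%%%%%%%%%%#*-. 
138 %%%%%%%%%%%%%%%%%%%%%%%%%##++=+++==++*#%%%%%%%%%%%%%%%%#*=-:
139 %%%%%%%%%%%%%%%%%%%%%%%%%%#*+=+=+=-+*#%%%%%%%%%%%%%%%%%#**+=
140 ##%%%%%%%%%%%%%%%%%%%%%%%%#*++++==-+*#%%%%%%%%%%%%%%%%##*#**
141 **#%%%%%%%%%%%%%%%%%%%%%%%#*++====-+#%%%%%%%%%%%%%%%%%##*###
142 **##%%%%%%%%%%%%%%%%%%%%%%#*++++=--+#%%%%%%#%%%%%%%%%%#***##
143 *+*##%%%%%%%%%%%%%%%%%%%%%#*++++=--+#%%%%%#%%%%%%%%%%%#****#
144 *+**#%%%%%%%%%%%%%%%%%%%%%#*+++==--+#%%%%%%%%%#%%%%%%%#*++**
145 *++*#%%%%%%%%%%%%%%%%%%%%%##*+===-=+#%%%%#%%%%%%%%%%%%#*++**
146 +++##%%%%%%%%%%%%%%%%%%%%%##**++=-=+######%%%%%%%%%%%%%#*+++
147 +++##%%%%%%%%%%%%%%%%%%%%%%####*+==+##%%%##%%%%%%%%%%%%#**++
148 ==+#%%%%%%%%%%%%%#%%%%%##%%%%%###***##%%######%%%%%%%%%%#***
149 =+##%%%%%%%%%%%%%%##%##%%#%#%%#%%####%%%#%%#%%%%%%%%%%%%%###
150 +*#%%%%%%%%%%%%%%%%%#%#%%%%%%%%%%%%%%%%%#%##%%%%%#%%%%%%%%%%
151 ##%%%%%%%%%%%%%%%%%%%%%%%%%%%%%%%%%%%%%%%%%%%%%%%%%%%%%%%%%%
```

The fingertip bottom is at row ~147.5, where 155–156 was predicted, so the tips sit about 28 mm higher than the stated offset implies. That also explains the first slip and this miss. The bar grip therefore needs TCP z of about 38. I'll go back and descend to that, open.

```bash
python3 -m creep '[{"hand":1,"tx":0.0208,"ty":-0.0215,"tz":0,"spin":0},{"hand":1,"tx":0.0208,"ty":-0.0215,"tz":0,"spin":0},{"hand":1,"tx":0,"ty":0,"tz":0,"spin":-10.2},{"hand":1,"tx":0,"ty":0,"tz":0,"spin":-10},{"hand":1,"tx":0,"ty":0,"tz":0,"spin":-10}]'
python3 -m creep '[{"hand":1,"tx":0,"ty":0,"tz":0.02,"spin":-10},{"hand":1,"tx":0,"ty":0,"tz":0.03,"spin":-5},{"hand":0.6,"tx":0,"ty":0,"tz":0.03,"spin":0},{"hand":0.6,"tx":0,"ty":0,"tz":0.02,"spin":0},{"hand":0.6,"tx":0,"ty":0,"tz":0,"spin":0}]'
python3 - <<'E'
from h import *
delta(514.1,-182.8,38,32)
a=shot('side')
t=np.radians(32);Y=np.array([np.sin(t),-np.cos(t)])
for s in(-28,28):
    for z in(58,86): print(s,z,proj(a,[*(np.array([514,-183])+Y*s),z]).round(1))
E
```

```text
time: 20.3
tool_pos: [514.1, -182.4, 171.9]
tcp_rot: [-3.142, 0.0, 0.308]
contact_force: [-0.2, -0.3, 0.3]
grip_width: 91.8
finger_force: 0.0
time: 20.92
tool_pos: [513.1, -182.0, 70.7]
tcp_rot: [-3.139, 0.002, 0.563]
contact_force: [0.3, -0.6, 0.3]
grip_width: 66.3
finger_force: 0.0
tcp [ 513.1 -182.    70.7] yaw 32.28 rp [-3.1387e+00  1.8000e-03]
tx 0.4 ty 1.2 mm tz 32.7 spin 0.28
-28 58 [[327.6 175.1]]
-28 86 [[327.7 168.5]]
28 58 [[323.1 165.3]]
28 86 [[323.1 158.7]]
```

```bash
python3 -m creep '[{"hand":0.6,"tx":0,"ty":0.0005,"tz":0.01,"spin":0},{"hand":0.6,"tx":0,"ty":0,"tz":0.005,"spin":0},{"hand":0.6,"tx":0,"ty":0,"tz":0,"spin":0}]'
python3 -m creep '[{"hand":0.5,"tx":0,"ty":0,"tz":0.005,"spin":0},{"hand":0.4,"tx":0,"ty":0,"tz":0.004,"spin":0},{"hand":0.4,"tx":0,"ty":0,"tz":0.003,"spin":0},{"hand":0.4,"tx":0,"ty":0,"tz":0,"spin":0}]'
```

```text
time: 21.35
tool_pos: [514.2, -182.9, 56.8]
tcp_rot: [-3.141, 0.0, 0.562]
contact_force: [-0.5, -0.0, -0.4]
grip_width: 54.9
finger_force: 0.0
time: 21.85
tool_pos: [514.2, -182.9, 44.7]
tcp_rot: [-3.141, 0.0, 0.562]
contact_force: [0.5, 0.1, -0.5]
grip_width: 36.9
finger_force: 0.0
```

No contact at 44.7, which confirms the tip offset. I'll go 7 mm lower and close.

```bash
python3 -m creep '[{"hand":0.4,"tx":0,"ty":0,"tz":0.004,"spin":0},{"hand":0.4,"tx":0,"ty":0,"tz":0.003,"spin":0},{"hand":0.25,"tx":0,"ty":0,"tz":0,"spin":0},{"hand":0.2,"tx":0,"ty":0,"tz":0,"spin":0},{"hand":0.2,"tx":0,"ty":0,"tz":0,"spin":0}]'
python3 -m creep '[{"hand":0.1,"tx":0,"ty":0,"tz":0,"spin":0},{"hand":0.1,"tx":0,"ty":0,"tz":0,"spin":0},{"hand":0.1,"tx":0,"ty":0,"tz":0,"spin":0}]'
```

```text
time: 22.48
tool_pos: [514.4, -183.0, 38.1]
tcp_rot: [3.141, -0.0, 0.562]
contact_force: [-0.1, -0.6, 0.8]
grip_width: 18.5
finger_force: 0.0
time: 22.85
tool_pos: [514.4, -183.0, 38.1]
tcp_rot: [3.141, -0.0, 0.562]
contact_force: [-0.3, -0.4, 0.7]
grip_width: 14.1
finger_force: 30.0
```

The bar is gripped (14.1 mm, 30 N). I'll turn it clockwise one click (22.5°) and check.

```bash
python3 -m creep '[{"hand":0.1,"tx":0,"ty":0,"tz":0,"spin":7.5},{"hand":0.1,"tx":0,"ty":0,"tz":0,"spin":7.5},{"hand":0.1,"tx":0,"ty":0,"tz":0,"spin":7.5},{"hand":0.1,"tx":0,"ty":0,"tz":0,"spin":0}]'
python3 -c "
from h import *
o=get_obs();print(o['moment'].round(3),o['contact_force'].round(1))"
```

```text
time: 23.35
tool_pos: [514.3, -182.8, 38.1]
tcp_rot: [-3.141, -0.0, 0.171]
contact_force: [-0.7, 1.4, 1.3]
grip_width: 13.8
finger_force: 30.0
[ 0.204  0.067 -0.084] [-0.7  1.4  1.3]
```

```bash
python3 -m creep '[{"hand":0.1,"tx":0,"ty":0,"tz":0,"spin":7.5},{"hand":0.1,"tx":0,"ty":0,"tz":0,"spin":7.5},{"hand":0.1,"tx":0,"ty":0,"tz":0,"spin":7.5},{"hand":0.1,"tx":0,"ty":0,"tz":0,"spin":0}]'
```

```text
time: 23.85
tool_pos: [514.3, -182.9, 38.1]
tcp_rot: [3.141, 0.0, -0.22]
contact_force: [-0.5, 0.9, 2.4]
grip_width: 14.1
finger_force: 30.0
```

```bash
python3 -m creep '[{"hand":0.1,"tx":0,"ty":0,"tz":0,"spin":7.5},{"hand":0.1,"tx":0,"ty":0,"tz":0,"spin":7.5},{"hand":0.1,"tx":0,"ty":0,"tz":0,"spin":7.5},{"hand":0.1,"tx":0,"ty":0,"tz":0,"spin":0}]'
python3 -m creep '[{"hand":0.1,"tx":0,"ty":0,"tz":0,"spin":7.5},{"hand":0.1,"tx":0,"ty":0,"tz":0,"spin":7.5},{"hand":0.1,"tx":0,"ty":0,"tz":0,"spin":7.5},{"hand":0.1,"tx":0,"ty":0,"tz":0,"spin":0}]'
python3 -m creep '[{"hand":0.1,"tx":0,"ty":0,"tz":0,"spin":7.5},{"hand":0.1,"tx":0,"ty":0,"tz":0,"spin":7.5},{"hand":0.1,"tx":0,"ty":0,"tz":0,"spin":7.5},{"hand":0.1,"tx":0,"ty":0,"tz":0,"spin":0}]'
python3 -c "
from h import *
o=get_obs();print(o['moment'].round(3),o['joint_positions'][5]);delta(514.1,-182.8,38,-80.5)"
```

```text
time: 24.35
tool_pos: [514.4, -182.9, 38.1]
tcp_rot: [-3.142, -0.0, -0.611]
contact_force: [0.1, 1.4, 3.2]
grip_width: 13.7
finger_force: 30.0
time: 24.85
tool_pos: [514.5, -183.0, 38.1]
tcp_rot: [-3.141, -0.0, -1.003]
contact_force: [0.2, 1.7, 2.7]
grip_width: 13.5
finger_force: 30.0
time: 25.35
tool_pos: [514.5, -183.2, 38.1]
tcp_rot: [-3.141, -0.001, -1.395]
contact_force: [0.5, -0.1, 2.1]
grip_width: 13.8
finger_force: 30.0
[ 0.234 -0.055 -0.134] 2.4841592756483117
tcp [ 514.5 -183.2   38.1] yaw -79.95 rp [-3.1412e+00 -5.0000e-04]
tx -0.4 ty 0.4 mm tz 0.1 spin 0.55
```

Now release, rise and check the pointer.

```bash
python3 -m creep '[{"hand":0.4,"tx":0,"ty":0,"tz":0,"spin":0},{"hand":0.5,"tx":0,"ty":0,"tz":0,"spin":0},{"hand":0.5,"tx":0,"ty":0,"tz":0,"spin":0},{"hand":0.5,"tx":0,"ty":0,"tz":-0.02,"spin":0},{"hand":0.5,"tx":0,"ty":0,"tz":-0.04,"spin":0}]'
python3 -m creep '[{"hand":1,"tx":0,"ty":0,"tz":-0.05,"spin":-10},{"hand":1,"tx":0,"ty":0,"tz":-0.025,"spin":-10},{"hand":1,"tx":0,"ty":0,"tz":0,"spin":-10},{"hand":1,"tx":0,"ty":0,"tz":0,"spin":-10},{"hand":1,"tx":0,"ty":0,"tz":0,"spin":-10}]'
python3 -m creep '[{"hand":1,"tx":0,"ty":0,"tz":0,"spin":-10},{"hand":1,"tx":0,"ty":0,"tz":0,"spin":-7},{"hand":1,"tx":-0.03,"ty":0,"tz":0,"spin":0},{"hand":1,"tx":-0.02,"ty":0,"tz":0,"spin":0},{"hand":1,"tx":0,"ty":0,"tz":0,"spin":0}]'
python3 - <<'E'
from h import *
a=shot('wrist','w9.png');delta(514,-183)
q=patch(a,(514.1,-182.8),-13,68,36,2).max(2)
for r in q: print(''.join(' .:-=+*#%@'[min(9,int(v)//22)]*2 for v in r))
C=np.array([514.1,-182.8]);Q=patch(a,C,-13,68,24,.5);g=Q.max(2).astype(int);v=np.arange(-24,24.1,.5);U,V=np.meshgrid(-v,-v)
m=(g>140)&(Q.min(2)>100)&(np.hypot(U,V)<20);n,l,s,c=cv2.connectedComponentsWithStats(m.astype(np.uint8));i=1+np.argmax(s[1:,4]);k=l==i
x,y=V[k],U[k];e=np.linalg.svd(np.stack([x-x.mean(),y-y.mean()],1),full_matrices=False)[2][0]
print('line mid',x.mean(),y.mean(),'dir deg',np.degrees(np.arctan2(e[1],e[0])),'radial deg',np.degrees(np.arctan2(y.mean(),x.mean())),'expect -67.5')
h=cv2.cvtColor(a['color'],cv2.COLOR_RGB2HSV);n,l,s,c=cv2.connectedComponentsWithStats(cv2.inRange(h,(20,100,120),(33,255,255)))
print([ray(a,c[i],40).round(1) for i in range(1,n) if s[i,4]>40])
E
```

```text
time: 25.98
tool_pos: [513.1, -182.5, 97.1]
tcp_rot: [3.138, 0.002, -1.4]
contact_force: [1.3, -0.2, 0.6]
grip_width: 45.7
finger_force: 0.0
time: 26.6
tool_pos: [514.2, -183.0, 173.0]
tcp_rot: [3.141, -0.0, -0.522]
contact_force: [0.2, -0.5, 0.2]
grip_width: 89.9
finger_force: 0.0
time: 27.22
tool_pos: [464.9, -171.2, 173.2]
tcp_rot: [3.142, 0.0, -0.231]
contact_force: [0.9, -0.2, 0.5]
grip_width: 91.7
finger_force: 0.0
tcp [ 465.8 -171.7  173.3] yaw -13.27 rp [ 3.1413e+00 -8.0000e-04]
tx 49.5 ty -0.0 mm tz None spin None
%%%%%%%%%%++==++++======++==++++++==++==++++++++========++++++====%%%%@@%%
%%%%%%%%%%++==++++++++++==++==++++==++++==++++++++++======++======%%%%@@%%
%%%%%%%%%%++====++====++++==++====++==++++++==++++++====++====++==%%%%@@%%
%%%%%%%%%%++==++++++++++++++==++==++++++++======================--%%%%@@%%
%%%%%%%%%%++======++++==++++**======**##++++++++++==++++====++====%%%%@@%%
%%%%%%@@%%++==++++==++++++**%%++++==++**====++####======++++====--%%%%%%%%
%%%%%%%%%%++==++++++++++++++**==--::::::::--==**++++==============%%%%%%%%
%%%%@@%%%%++======**++++====::................
[... 1816 characters left out ...]
..::----====
++++--::++--....................................................::----====
++++::::====......  ..    ..  ..  ..  ....  ..  ..      ....  ..------====
++++----::::::::::::::::::::::::..............::::::::::::..::::--==--====
########------------------::--::--------------------------------==####**##
%%%%@@##----------------------------------------------------------##%%%%%%
line mid 4.620535714285714 -10.761160714285714 dir deg -68.12703511013065 radial deg -66.76269322108168 expect -67.5
[array([ 574. , -176.6,   40. ]), array([ 570.8, -190.4,   40. ]), array([ 567.2, -204.1,   40. ]), array([ 564. , -217.8,   40. ]), array([ 304.8, -340.5,   40. ]), array([396. ,  53.3,  40. ])]
```

The pointer is at −68° relative to the tester's x, where the ninth stop is at −67.5°. The tester is still home and the arm is clear, so I'm handing in.

```bash
python3 -c "
from plant import close_job
print(close_job())"
```

```text
the job is handed in; nothing more can be done
None
```

The tester lies home in the aluminium cradle with its selector end at the blue wall, the selector was turned clockwise from the fourth stop and measured within about 1° of the ninth, the arm is clear, and the job is handed in (no verdict was returned); one early grip slipped while lifting off the bench, but the tester stayed upright where it was.

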